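Set the conference camera on its base facing the mark and start it

ROBOT

A 7-joint arm with a two-finger parallel gripper is mounted at the origin on the work surface. World frame = base frame: x ahead of the robot, y to its left, z up, the work surface at z = 0. Lengths are in m, angles in rad, forces in N, time in s.
With the tool pointing down it reaches from about 0.425 to 0.8 m from the base axis. Payload 8.3 kg.
Tool frame: the origin (TCP) lies midway between the tips of the shut fingers; the grasp point (between the pads) lies 19 mm behind it; z points along the fingers, y is the line along which they close (so a half turn about z gives the same grasp; the last joint's range is limited). The gripper opens to 85 mm and grips with 20 to 120 N. Pads are 22 mm wide; open, the fingers measure 114 mm over their backs; the gripper's body (76 mm by 85 mm) begins 54 mm behind the grasp point. The pads swing forward as they close: fully open they stand 13 mm farther back than shut.
Start: joints at [1.11, 0.383, 0.016, 1.37, -0.006, 1.388, -0.046], TCP at [0.242, -0.576, 0.204] pointing down, gripper open.
Joint ranges: [-2.95, 2.95], [-0.25, 2.06], [-1.52, 1.56], [0.18, 2.33], [-1.44, 4.58], [0.02, 2.06], [-3.01, 3.01]. Speed limits (rad/s): [2.39, 2.39, 3.01, 3.01, 3.14, 3.14, 3.14].

INTERFACE

Orientations are given as a rotation vector (axis times angle).
In Python, from workcell import robot, ticket, get_image gives the robot as it stands (robot), with the cameras as plain functions and the job (ticket).
- The arm moves only by the shell command python3 shift.py 'ROWS' [OPENING] [FORCE]. ROWS is a JSON object with one list for each field, all of the same length, 1 to 12, a row being the entries at one place: sx, sy, sz (the shift in m), drx, dry, drz (a rotation vector in rad); each row is the pose to reach, as a shift and turn from the pose commanded when the command began, along the tool's axes at that moment; what a row does not reach only later rows make up. A row lasts 1/12 s, in which the tool goes at most 0.0417 m and 0.125 rad, less where a joint would pass 70% of its speed; a pose out of reach is approached as far as the arm can. OPENING is the finger opening in m, set as the command begins (- or left out keeps the last). The fingers move at their own pace and stop on an object; FORCE is the grip in N (left out, the last holds). Time passes only in rows, so rows that do not move let the fingers close. It prints the time, the measured TCP pose, the force, the opening and the grip force at its end. Input that does not fit is refused with a message, and nothing moves.
- robot.read_state(): the state, without advancing time (a new reading comes with each control period).
- get_image(name): name is "scene" or "top"; returns a dict with "pixels" (384x512x3 uint8, blue, green, red), "fov_y" (degrees; the focal length in pixels is half the picture's height over the tangent of half this angle, whatever the lens; pixels are square), "cx", "cy" (the principal point, pixels), "T" (4x4, takes a point from camera to world coordinates). Camera axes: x right, y up, looking along -z (the intrinsics and any distortion apply to the point x, -y, -z); pixel columns grow to the right and rows downward; lengths in m; the calibration is good to about 2 mm. A picture is of the moment at which its call begins. There is no depth.
- ticket.hand_in(): hands the job in; it is judged then, once.
The state is a dict: "clock": time; "joint_positions": joint angles; "joint_vel": joint speeds; "effort": joint torques, N m; "position": TCP position; "ee_rot": TCP orientation; "contact_force": force on the tool from outside, world axes, zero at the start; "moment": the same for the moment, N m; "width": finger opening in m; "grasp_force": force on a finger pad.
Only numpy, scipy, OpenCV 4.12 (cv2) and the standard library are available. Lean on these libraries where they do the work, as an engineer would, in place of code of your own. Each camera call takes 0.05 s, during which the arm holds its last target. There are 200 camera calls.

TASK

Stand the conference camera upright on its charging base, inside the low rim, turned so that its lens points squarely along the raised mark on the base; lower it into place rather than dropping it, and let go of it. Then press the base's start button fully down and release it. Press the button only when the camera is standing there, and leave the other things on the desk where they are.

Things in the scene. Friction and masses are not known exactly. Their poses are not given: they have to be found in the camera images.
- camera: Conference camera, loose, upright: white round tower 51 mm in diameter (foot 56 mm), 100 mm tall, about 0.35 kg, at a random turn. A dark grey round lens barrel, 30 mm in diameter, juts from its side, 45 mm up (spans 30 to 60 mm), end 54 mm from the tower's axis. Above 60 mm the tower is plain: grip at any yaw. Origin: centre of the foot's underside; x points out of the lens, z up.
- lens (a point): Centre of the front end of the camera's lens barrel, 54 mm from the tower's axis and 45 mm above the foot.
- dock: Charging base, fixed, 200 mm long: aluminium disc 100 mm in diameter, 12 mm thick; a tongue to +x with the mark; to -x a grey console block, 56 x 76 x 30 mm tall, centred 100 mm from the disc's centre, with the start button on top. A low rim (inner radius 38 mm, top 17 mm up, open at the mark) encloses the camera's place. Origin: under the disc's centre at desk height; x to the mark, z up.
- dock_seat (a point): Centre of the standing place on the disc's upper face, 12 mm above the desk; the camera's foot stands here.
- mark (a point): The base's mark: a raised black bar 30 mm long, 8 mm wide, lying along the base's x on the tongue, from 42 to 72 mm from the disc's centre; this point is on its top, 65 mm from the disc's centre, 17 mm above the desk.
- start_top (a point): Centre of the top of the start button, a round metal spring push button 32 mm in diameter in a black collar on the console; 52 mm above the desk when released (the collar 42 mm); the point goes down with the button. Nothing else is near except the camera once it stands on the base (top 112 mm above the desk, axis 100 mm away).
- start (a joint): Travel of the start button, m: 0 released, 0.006 fully down; pushed straight down against a spring, 5 N when fully down; it springs back when let go.
- paperweight: Turned brass paperweight, 60 mm diameter, 34 mm tall. A bystander, loose; leave it alone. Origin: centre of its underside.
- mug: White china mug, 80 mm diameter, 90 mm tall, handle to its +y. A bystander, loose; leave it alone. Origin: centre of its underside.
- stapler: Black desk stapler lying along its x, 140 x 36 x 52 mm. A bystander, loose; leave it alone. Origin: centre of its underside.
- tape: Black tape dispenser, 150 x 56 mm, 80 mm tall over the roll. A bystander, loose; leave it alone. Origin: centre of its underside.
- punch: Two-hole paper punch, 110 x 120 mm, 70 mm tall. A bystander, loose; leave it alone. Origin: centre of its underside.

How it is judged:
By the outcome, as a careful person would: the job done as asked, in the order asked, and still so for the second after the job is handed in, with the robot touching nothing.
It also fails if it takes over 56 s, if anything falls off the work surface, if the arm or the gripper's body presses on something with over 40 N, if the wrist force passes 120 N, or if a joint passes its speed limit or range.

## Working session

There is one attempt and no reset: what is moved stays moved. The work goes in short steps, Python scripts to look and compute and a shell command to move; the robot and the scene stay as the last step left them, time stands still between calls to the robot, and variables do not carry over. Pictures are saved under pics/ and viewed, at most 10 in all, crops included, and the job is handed in when it is done.

```bash
ls; mkdir -p pics
cat > h.py <<'E'
import numpy as np, cv2
from workcell import robot, ticket, get_image
from scipy.spatial.transform import Rotation as R
def save(n,f,crop=None,s=1):
    im=get_image(n); p=np.ascontiguousarray(im["pixels"])
    if crop: x0,y0,x1,y1=crop; p=p[y0:y1,x0:x1]
    cv2.imwrite(f,cv2.resize(p,None,fx=s,fy=s,interpolation=cv2.INTER_CUBIC)); return im
E
python3 - <<'E'
from h import *
for n in("scene","top"):
    im=save(n,f"pics/{n}0.png",s=1.5); print(n,{k:v for k,v in im.items() if k!="pixels"})
print(robot.read_state())
E
```

```text
pics
shift.py
workcell.py
scene {'fov_y': 51.80573646089699, 'cx': 254.8730089637752, 'cy': 190.7128851005261, 'T': array([[-0.54893311, -0.71789574,  0.42813333,  1.01395213],
       [ 0.83579873, -0.46490944,  0.29206111,  0.28178839],
       [-0.0106262 ,  0.51815531,  0.85522053,  0.90377754],
       [ 0.        ,  0.        ,  0.        ,  1.        ]])}
top {'fov_y': 48.67606648073615, 'cx': 251.20725990199338, 'cy': 191.1035434255413, 'T': array([[-0.01041292,  0.99365671, -0.11197287,  0.46949245],
       [-0.99970062, -0.0078654 ,  0.02316897,  0.01483734],
       [ 0.02214129,  0.1121806 ,  0.99344113,  1.28312351],
       [ 0.        ,  0.        ,  0.        ,  1.        ]])}
{'clock': 0.1, 'joint_positions': array([ 1.11009052,  0.38418728,  0.01639248,  1.37103863, -0.00630312,
        1.38817208, -0.04649819]), 'joint_vel': array([-1.06982411e-03, -1.41006580e-03,  6.19436539e-04, -2.81294632e-03,
       -3.09132432e-04,  2.45088727e-05,  1.75605007e-03]), 'effort': array([ 3.11100710e-03, -6.29129291e+01,  8.47610906e-01, -3.72757244e+01,
        1.68431166e-02,  1.05083614e-02,  1.75253689e-05]), 'position': array([ 0.24196004, -0.57573488,  0.20306306]), 'ee_rot': array([-3.07795626e+00, -6.20495560e-01,  5.89497133e-04]), 'contact_force': array([0.17009408, 0.31766116, 0.62885064]), 'moment': array([ 0.00094678,  0.00511312, -0.03738844]), 'grasp_force': 0.0, 'width': 0.08543613907398542}
```

View pics/scene0.png

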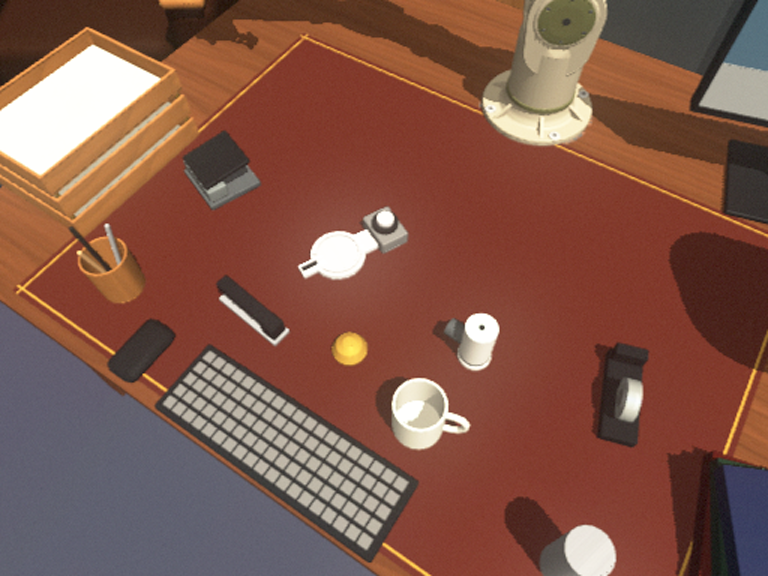

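View pics/top0.png

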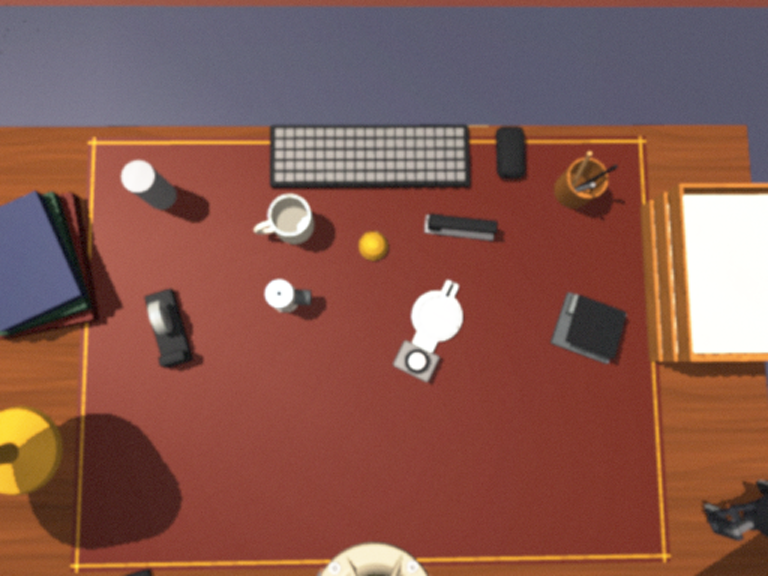

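The scene view shows the camera at about (480,340), its lens toward (450,328), and the dock disc at (338,255) with its button at (385,220). In the top view the tower top is at (280,293), the disc at (437,316), the mark at (450,290) and the button at (417,361), all in 1.5x pixels. I'll enlarge both.

Run:
```python
from h import *
save("top","pics/t1.png",(165,175,315,260),5)
save("scene","pics/s1.png",(195,130,345,250),5)
```

```text
(no output)
```

View pics/t1.png

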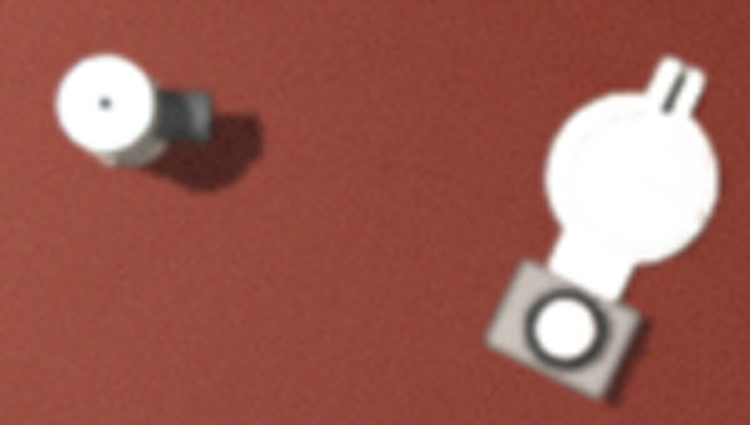

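View pics/s1.png

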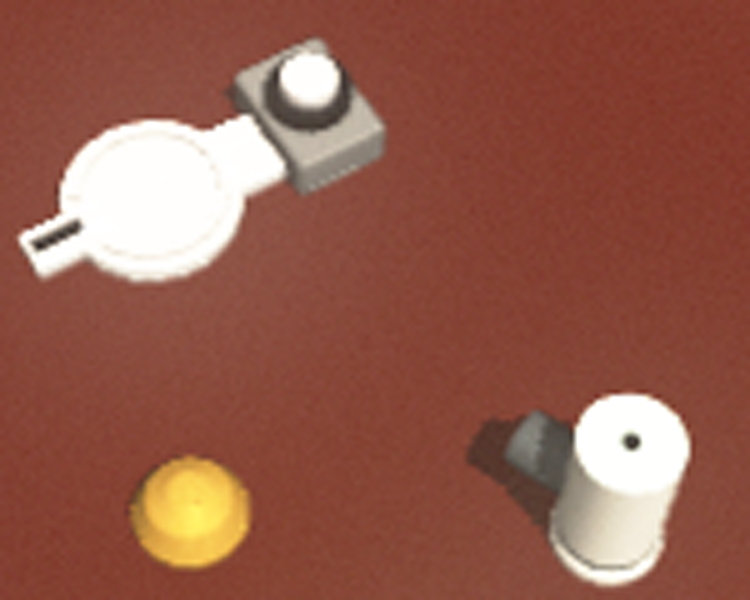

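The top crop shows the tower's top dot at (105,103), lens end at about (209,116), disc centre at (632,178), mark from (684,70) to (667,112) and button at (564,330). In the scene crop the dot is at (632,441), the disc at (152,199), the mark from (33,246) to (81,224) and the button at (309,78).

```bash
cat >> h.py <<'E'
def K(im):
    f=192/np.tan(np.radians(im["fov_y"]/2)); return f,im["cx"],im["cy"]
def ray(im,u,v):
    f,cx,cy=K(im); T=im["T"]; d=T[:3,:3]@[(u-cx)/f,-(v-cy)/f,-1]; return T[:3,3],d/np.linalg.norm(d)
def atz(im,u,v,z): o,d=ray(im,u,v); return o+d*(z-o[2])/d[2]
def tri(a,b):
    A=np.zeros((3,3));y=np.zeros(3)
    L=[ray(*a),ray(*b)]
    for o,d in L: P=np.eye(3)-np.outer(d,d);A+=P;y+=P@o
    x=np.linalg.solve(A,y); return x,[1e3*np.linalg.norm((np.eye(3)-np.outer(d,d))@(x-o)) for o,d in L]
def proj(im,P):
    f,cx,cy=K(im);T=im["T"];p=(np.atleast_2d(P)-T[:3,3])@T[:3,:3]
    return np.c_[cx-f*p[:,0]/p[:,2],cy+f*p[:,1]/p[:,2]]
ct=lambda x,y:(165+(x+.5)/5-.5,175+(y+.5)/5-.5)
cs=lambda x,y:(195+(x+.5)/5-.5,130+(y+.5)/5-.5)
E
python3 - <<'E'
from h import *
np.set_printoptions(precision=4,suppress=True)
t=get_image("top");s=get_image("scene")
pts={"camtop":((105,103),(632,441),.1),"lens":((209,116),(522,440),.045),"disc":((632,178),(152,199),.014),"markfar":((684,70),(33,246),.017),"marknear":((667,112),(81,224),.017),"button":((564,330),(309,78),.052)}
r={}
for k,(a,b,z) in pts.items():
    x,e=tri((t,*ct(*a)),(s,*cs(*b))); r[k]=x; print(k,x,e,"top@z",atz(t,*ct(*a),z)[:2],"sc@z",atz(s,*cs(*b),z)[:2])
an=lambda v:np.arctan2(v[1],v[0])
print("dock yaw",an(r["markfar"]-r["button"]),an(r["markfar"]-r["disc"]),an(r["disc"]-r["button"]),an(r["markfar"]-r["marknear"]))
print("cam yaw",an(r["lens"]-r["camtop"]), np.linalg.norm((r["lens"]-r["camtop"])[:2]))
E
```

```text
camtop [0.5919 0.172  0.1021] [np.float64(1.7820139655883303), np.float64(1.7820139655881482)] top@z [0.5928 0.1706] sc@z [0.59   0.1733]
lens [0.5898 0.1189 0.0437] [np.float64(1.7867549414198325), np.float64(1.786754941419835)] top@z [0.5904 0.1172] sc@z [0.5896 0.1208]
disc [ 0.5534 -0.1326  0.0071] [np.float64(2.024508461347674), np.float64(2.0245084613475504)] top@z [ 0.5539 -0.1336] sc@z [ 0.556  -0.1276]
markfar [ 0.6175 -0.1643  0.0163] [np.float64(2.0631827146951105), np.float64(2.06318271469505)] top@z [ 0.6186 -0.166 ] sc@z [ 0.6169 -0.1621]
marknear [ 0.5919 -0.1528  0.0147] [np.float64(3.0478155802671996), np.float64(3.0478155802672595)] top@z [ 0.5933 -0.1552] sc@z [ 0.5916 -0.1489]
button [ 0.4634 -0.0872  0.0489] [np.float64(1.2043314670163956), np.float64(1.2043314670164649)] top@z [ 0.4639 -0.088 ] sc@z [ 0.4648 -0.0847]
dock yaw -0.46401236800643814 -0.45869208827405933 -0.4677899878920954 -0.42117782309927226
cam yaw -1.6106932444333921 0.05311460912830733
```

```bash
cat >> h.py <<'E'
def go(target):
    s=robot.read_state();M=R.from_rotvec(s["ee_rot"]).as_matrix()
    print("t",round(s["clock"],2),"pos",s["position"].round(4),"tool y yaw",round(np.arctan2(M[1,1],M[0,1]),4),"tilt z",M[:,2].round(3),"-> tool d",(M.T@(np.array(target)-s["position"])).round(4))
E
python3 - <<'E'
from h import *
t=get_image("top");print("mug",atz(t,194,145,.09))
# model overlay for yaw: silhouette of barrel
s=get_image("scene")
def ov(c,yaw,im,f):
    p=np.ascontiguousarray(im["pixels"]);p=cv2.resize(p,None,fx=6,fy=6,interpolation=cv2.INTER_CUBIC)
    X=np.array([np.cos(yaw),np.sin(yaw),0]);Y=np.array([-X[1],X[0],0]);Z=np.array([0,0,1.])
    a=np.linspace(0,2*np.pi,60)[:,None]
    top=c+Z*.1+.0255*(np.cos(a)*X+np.sin(a)*Y)
    d0=proj(im,(c+Z*.1)[None])
    for q in (top,c+X*.054+Z*.045+.015*(np.cos(a)*Y+np.sin(a)*Z),c+X*.03+Z*.045+.015*(np.cos(a)*Y+np.sin(a)*Z)):
        cv2.polylines(p,[np.int32((proj(im,q)+.5)*6-.5)],True,(0,255,0),1)
    u,v=np.int32(proj(im,(c+X*.03+Z*.05))[0]*6)
    return p[v-150:v+150,u-200:u+200]
ct_,cs_=np.array([.5928,.1706,0]),np.array([.590,.1733,0])
cv2.imwrite("pics/ov.png",np.vstack([np.hstack([ov(ct_,y,t,0) for y in(-1.61,-1.68)]),np.hstack([ov(cs_,y,s,0) for y in(-1.61,-1.68)])]))
go([.5914,.172,.22])
E
```

```text
mug [0.73775674 0.14903837 0.09      ]
t 0.4 pos [ 0.2421 -0.5761  0.2038] tool y yaw -1.173 tilt z [-0.  0. -1.] -> tool d [ 0.6118 -0.5544 -0.016 ]
```

View pics/ov.png

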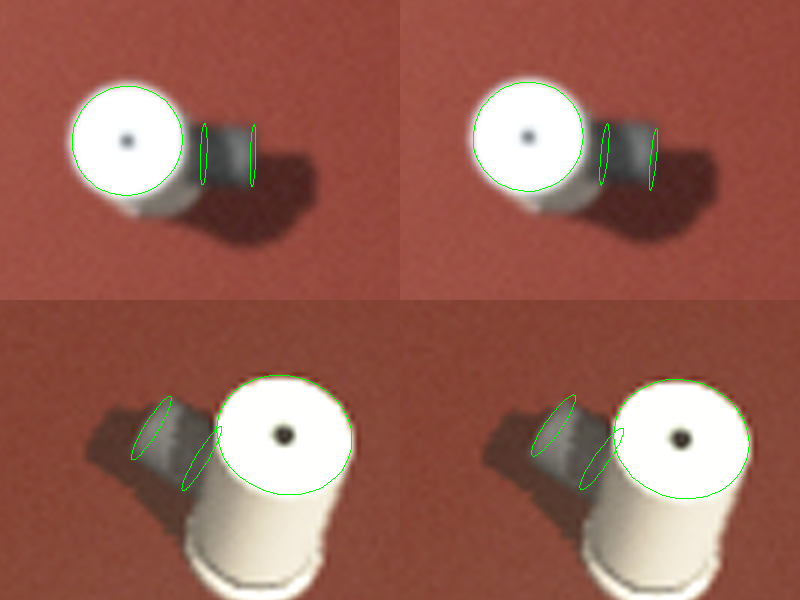

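The overlay at yaw -1.61 fits the lens barrel in both views: lens end at (252,155) in the top panel and (152,428) in the scene panel. Next I move over the camera.

```bash
python3 shift.py '{"sx":[0.612,0.612,0.612,0.612,0.612,0.612,0.612,0.612,0.612,0.612,0.612,0.612],"sy":[-0.554,-0.554,-0.554,-0.554,-0.554,-0.554,-0.554,-0.554,-0.554,-0.554,-0.554,-0.554],"sz":[-0.016,-0.016,-0.016,-0.016,-0.016,-0.016,-0.016,-0.016,-0.016,-0.016,-0.016,-0.016],"drx":[0,0,0,0,0,0,0,0,0,0,0,0],"dry":[0,0,0,0,0,0,0,0,0,0,0,0],"drz":[0,0,0,0,0,0,0,0,0,0,0,0]}' 0.085; python3 -c "
from h import *
go([.5914,.172,.22])"
```

```text
clock: 1.4
position: [0.4543, -0.1214, 0.2142]
ee_rot: [3.079, 0.62, 0.001]
contact_force: [1.0, -1.3, 0.7]
width: 0.085
grasp_force: 0.0
t 1.4 pos [ 0.4543 -0.1214  0.2142] tool y yaw -1.1732 tilt z [ 0.001 -0.001 -1.   ] -> tool d [ 0.24   -0.2174 -0.0058]
```

```bash
python3 shift.py '{"sx":[0.239,0.239,0.239,0.239,0.239,0.239,0.239,0.239,0.239,0.239,0.239],"sy":[-0.217,-0.217,-0.217,-0.217,-0.217,-0.217,-0.217,-0.217,-0.217,-0.217,-0.217],"sz":[-0.005,-0.005,-0.005,-0.005,-0.005,-0.005,-0.005,-0.005,-0.005,-0.005,-0.005],"drx":[0,0,0,0,0,0,0,0,0,0,0],"dry":[0,0,0,0,0,0,0,0,0,0,0],"drz":[0,0,0,0,0,0,0,0,0,0,0]}'; python3 -c "
from h import *
go([.5914,.172,.066])"
```

```text
clock: 2.32
position: [0.5901, 0.1689, 0.2184]
ee_rot: [3.079, 0.621, -0.001]
contact_force: [-0.3, -0.9, 0.1]
width: 0.0851
grasp_force: 0.0
t 2.32 pos [0.5901 0.1689 0.2184] tool y yaw -1.1731 tilt z [-0. -0. -1.] -> tool d [ 0.0025 -0.0024  0.1524]
```

```bash
python3 shift.py '{"sx":[0.002,0.002,0.002,0.002,0.002,0.002,0.002,0.002,0.002],"sy":[-0.002,-0.002,-0.002,-0.002,-0.002,-0.002,-0.002,-0.002,-0.002],"sz":[0.03,0.06,0.09,0.115,0.135,0.147,0.152,0.152,0.152],"drx":[0,0,0,0,0,0,0,0,0],"dry":[0,0,0,0,0,0,0,0,0],"drz":[0,0,0,0,0,0,0,0,0]}'; python3 -c "
from h import *
go([.5914,.172,.066])"
```

```text
clock: 3.07
position: [0.592, 0.1716, 0.068]
ee_rot: [3.08, 0.619, 0.003]
contact_force: [0.0, -0.1, 0.3]
width: 0.0851
grasp_force: 0.0
t 3.07 pos [0.592  0.1716 0.068 ] tool y yaw -1.1738 tilt z [ 0.002  0.    -1.   ] -> tool d [-0.0004 -0.0006  0.002 ]
```

```bash
python3 shift.py '{"sx":[0,0,0,0,0,0,0,0,0,0],"sy":[0,0,0,0,0,0,0,0,0,0],"sz":[0,0,0,0,0,0,0,0,0,0],"drx":[0,0,0,0,0,0,0,0,0,0],"dry":[0,0,0,0,0,0,0,0,0,0],"drz":[0,0,0,0,0,0,0,0,0,0]}' 0.04 50; python3 -c "
from h import *
go([.5914,.172,.066])"
```

```text
clock: 3.9
position: [0.5921, 0.1723, 0.0687]
ee_rot: [3.079, 0.621, 0.004]
contact_force: [-1.8, -1.7, 8.5]
width: 0.0457
grasp_force: 49.8
t 3.9 pos [0.5921 0.1723 0.0687] tool y yaw -1.173 tilt z [ 0.003  0.    -1.   ] -> tool d [-0.0008 -0.0001  0.0027]
```

The opening is 46 mm where 51 mm was expected, and there is 8.5 N upward on the tool. I'll look before lifting.

Run:
```python
from h import *
a=get_image("top")["pixels"][150:250,135:235];b=get_image("scene")["pixels"][180:280,265:365]
cv2.imwrite("pics/g1.png",cv2.resize(np.hstack([a,b]),None,fx=4,fy=4,interpolation=cv2.INTER_CUBIC))
```

```text
(no output)
```

View pics/g1.png

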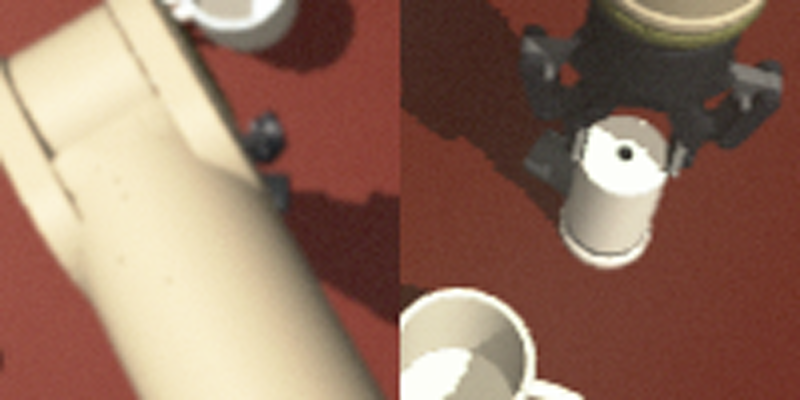

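The scene half shows the pads on both sides of the tower, at (580,145) and (675,155), with the top dot between them at (625,153). The grip looks fair, so I'll lift.

```bash
python3 shift.py '{"sx":[0,0,0,0,0,0,0,0,0],"sy":[0,0,0,0,0,0,0,0,0],"sz":[-0.005,-0.015,-0.03,-0.05,-0.07,-0.085,-0.09,-0.09,-0.09],"drx":[0,0,0,0,0,0,0,0,0],"dry":[0,0,0,0,0,0,0,0,0],"drz":[0,0,0,0,0,0,0,0,0]}' - 60; python3 -c "
from h import *
go([.5531,-.1322,.158])"
```

```text
clock: 4.75
position: [0.5909, 0.1718, 0.1562]
ee_rot: [3.08, 0.621, -0.001]
contact_force: [-0.0, 0.1, -3.4]
width: 0.0449
grasp_force: 61.8
t 4.75 pos [0.5909 0.1718 0.1562] tool y yaw -1.1729 tilt z [-0.001 -0.    -1.   ] -> tool d [-0.1526  0.2656 -0.0017]
```

```bash
python3 shift.py '{"sx":[-0.008,-0.023,-0.04,-0.056,-0.073,-0.088,-0.104,-0.12,-0.136,-0.147,-0.152,-0.153],"sy":[0.013,0.04,0.07,0.098,0.126,0.154,0.182,0.21,0.237,0.256,0.264,0.266],"sz":[0,0,0,0,0,0,0,0,0,0,0,0],"drx":[0,0,0,0,0,0,0,0,0,0,0,0],"dry":[0,0,0,0,0,0,0,0,0,0,0,0],"drz":[-0.05,-0.15,-0.26,-0.37,-0.48,-0.59,-0.7,-0.81,-0.92,-1.03,-1.12,-1.147]}'; python3 shift.py '{"sx":[0,0],"sy":[0,0],"sz":[0,0],"drx":[0,0],"dry":[0,0],"drz":[0,0]}'
python3 - <<'E'
from h import *
go([.5531,-.1322,.158])
a=get_image("top")["pixels"][155:255,225:325];b=get_image("scene")["pixels"][80:180,190:290]
cv2.imwrite("pics/g2.png",cv2.resize(np.hstack([a,b]),None,fx=4,fy=4,interpolation=cv2.INTER_CUBIC))
E
```

```text
clock: 5.75
position: [0.5513, -0.1365, 0.1547]
ee_rot: [-2.248, -2.191, 0.004]
contact_force: [-0.0, 0.7, -3.8]
width: 0.0451
grasp_force: 61.7
clock: 5.92
position: [0.5524, -0.1323, 0.1555]
ee_rot: [-2.25, -2.189, 0.001]
contact_force: [-0.5, -0.8, -2.6]
width: 0.0447
grasp_force: 61.8
t 5.92 pos [ 0.5524 -0.1323  0.1555] tool y yaw -0.0275 tilt z [-0.002  0.001 -1.   ] -> tool d [ 0.0001  0.0006 -0.0025]
```

View pics/g2.png

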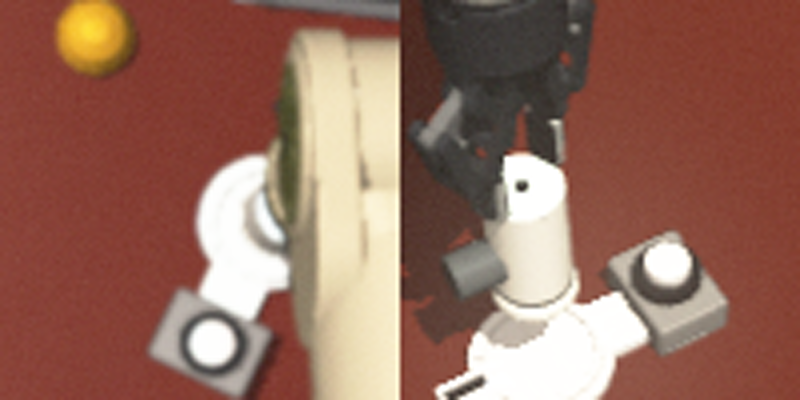

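The camera hangs upright over the disc. In the scene half the dot is at (521,186) and the lens front is centred near (470,275), with the mark below at (465,385). I'll check pose and yaw with an overlay.

Run:
```python
from h import *
s=get_image("scene");p0=s["pixels"]
u,v=190+(121.5)/4-.5,80+186.5/4-.5
z=.1868
c=atz(s,u,v,z);print("cam in scene view",c,"dock in scene: disc@.012",atz(s,*cs(152,199),.014))
m=atz(s,*cs(33,246),.017);b=atz(s,*cs(309,78),.052);d=m-b;print("dock from mark/button scene",b+d*100/172,np.arctan2(d[1],d[0]))
Z=np.array([0,0,1.]);a=np.linspace(0,2*np.pi,60)[:,None]
out=[]
for yaw in(-.40,-.464,-.53):
    p=cv2.resize(np.ascontiguousarray(p0),None,fx=6,fy=6,interpolation=cv2.INTER_CUBIC)
    X=np.array([np.cos(yaw),np.sin(yaw),0]);Y=np.array([-X[1],X[0],0]);f=c-Z*.1
    for q in(f+Z*.1+.0255*(np.cos(a)*X+np.sin(a)*Y),f+.028*(np.cos(a)*X+np.sin(a)*Y),f+X*.054+Z*.045+.015*(np.cos(a)*Y+np.sin(a)*Z)):
        cv2.polylines(p,[np.int32((proj(s,q)+.5)*6-.5)],True,(0,200,0),1)
    out.append(p[690:990,1190:1450])
cv2.imwrite("pics/ov2.png",np.hstack(out))
```

```text
cam in scene view [ 0.55112168 -0.12997086  0.1868    ] dock in scene: disc@.012 [ 0.55602171 -0.12760907  0.014     ]
dock from mark/button scene [ 0.55327716 -0.12970192  0.03165116] -0.47046101849946453
```

View pics/ov2.png

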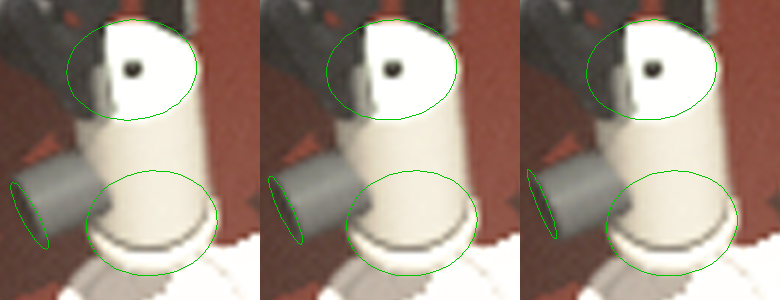

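Run:
```python
from h import *
s=get_image("scene");p0=s["pixels"]
c=atz(s,190+(121.5)/4-.5,80+186.5/4-.5,.1868);Z=np.array([0,0,1.]);a=np.linspace(0,2*np.pi,60)[:,None]
out=[]
S=16
for yaw in(None,-.37,-.464,-.55):
    p=cv2.resize(np.ascontiguousarray(p0[138:162,197:221]),None,fx=S,fy=S,interpolation=cv2.INTER_CUBIC)
    p=cv2.convertScaleAbs(p,alpha=1.5)
    if yaw is not None:
        X=np.array([np.cos(yaw),np.sin(yaw),0]);Y=np.array([-X[1],X[0],0]);f=c-Z*.1
        for r in(.054,):
            q=f+X*r+Z*.045+.015*(np.cos(a)*Y+np.sin(a)*Z)
            cv2.polylines(p,[np.int32((proj(s,q)-[197,138]+.5)*S-.5)],True,(0,255,0),1)
        h=np.vstack([f+X*r+Z*.045+.015*(np.cos(a)*Y+np.sin(a)*Z) for r in(.027,.054)])
        cv2.polylines(p,[cv2.convexHull(np.int32((proj(s,h)-[197,138]+.5)*S-.5))],True,(255,255,0),1)
    out.append(p[:290,:390])
cv2.imwrite("pics/ov3.png",np.vstack([np.hstack(out[:2]),np.hstack(out[2:])]))
```

```text
(no output)
```

View pics/ov3.png

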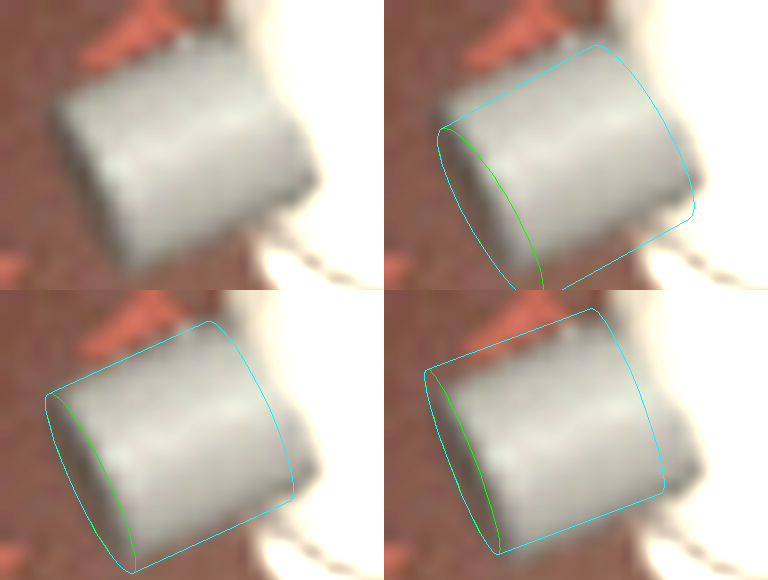

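The yaw -0.464 panel (lower left) matches the barrel silhouette, so the lens is aligned with the mark. Before lowering I shift about 2.5 mm in +x.

```bash
python3 shift.py '{"sx":[0.001,0.001,0.001,0.001,0.001,0.001,0.001,0.001,0.001,0.001],"sy":[0.0025,0.0025,0.0025,0.0025,0.0025,0.0025,0.0025,0.0025,0.0025,0.0025],"sz":[0.01,0.025,0.04,0.054,0.062,0.066,0.068,0.069,0.069,0.069],"drx":[0,0,0,0,0,0,0,0,0,0],"dry":[0,0,0,0,0,0,0,0,0,0],"drz":[0,0,0,0,0,0,0,0,0,0]}'; python3 shift.py '{"sx":[0,0,0,0],"sy":[0,0,0,0],"sz":[0.001,0.002,0.003,0.003],"drx":[0,0,0,0],"dry":[0,0,0,0],"drz":[0,0,0,0]}'; python3 shift.py '{"sx":[0,0,0,0],"sy":[0,0,0,0],"sz":[0.001,0.001,0.002,0.002],"drx":[0,0,0,0],"dry":[0,0,0,0],"drz":[0,0,0,0]}'; python3 -c "
from h import *
go([.5531,-.1322,.0807])"
```

```text
clock: 6.95
position: [0.5562, -0.1316, 0.0884]
ee_rot: [2.249, 2.192, 0.001]
contact_force: [0.1, 0.2, -2.8]
width: 0.0448
grasp_force: 61.9
clock: 7.28
position: [0.5556, -0.1316, 0.0846]
ee_rot: [-2.25, -2.192, 0.0]
contact_force: [0.1, -0.3, -2.6]
width: 0.0449
grasp_force: 61.9
clock: 7.62
position: [0.5556, -0.1316, 0.0825]
ee_rot: [-2.25, -2.192, -0.0]
contact_force: [0.3, 0.3, -3.3]
width: 0.0448
grasp_force: 61.9
t 7.62 pos [ 0.5556 -0.1316  0.0825] tool y yaw -0.026 tilt z [-0.  0. -1.] -> tool d [-0.0007 -0.0025  0.0018]
```

```bash
python3 shift.py '{"sx":[0,0,0,0],"sy":[0,0,0,0],"sz":[0.0005,0.001,0.001,0.001],"drx":[0,0,0,0],"dry":[0,0,0,0],"drz":[0,0,0,0]}'; python3 shift.py '{"sx":[0,0,0,0],"sy":[0,0,0,0],"sz":[0.0005,0.0005,0.001,0.001],"drx":[0,0,0,0],"dry":[0,0,0,0],"drz":[0,0,0,0]}'
```

```text
clock: 7.95
position: [0.5557, -0.1316, 0.0817]
ee_rot: [-2.25, -2.192, -0.0]
contact_force: [-0.5, 0.4, -2.7]
width: 0.0452
grasp_force: 61.9
clock: 8.28
position: [0.5558, -0.1316, 0.081]
ee_rot: [2.25, 2.192, 0.0]
contact_force: [-2.0, 0.1, -0.2]
width: 0.0452
grasp_force: 63.0
```

```bash
python3 shift.py '{"sx":[0,0,0],"sy":[0,0,0],"sz":[0.0005,0.0005,0.0005],"drx":[0,0,0],"dry":[0,0,0],"drz":[0,0,0]}'; python3 shift.py '{"sx":[0,0,0],"sy":[0,0,0],"sz":[0.0005,0.0005,0.0005],"drx":[0,0,0],"dry":[0,0,0],"drz":[0,0,0]}'
```

```text
clock: 8.53
position: [0.5559, -0.1316, 0.0809]
ee_rot: [2.25, 2.192, 0.0]
contact_force: [-3.4, 0.4, 5.7]
width: 0.045
grasp_force: 64.7
clock: 8.78
position: [0.556, -0.1317, 0.0809]
ee_rot: [2.249, 2.192, 0.0]
contact_force: [-4.1, 1.0, 9.3]
width: 0.0451
grasp_force: 65.9
```

It is seated: the foot is about 12 mm up and the vertical load shows contact. I'll release and back up.

```bash
python3 shift.py '{"sx":[0,0,0,0,0,0],"sy":[0,0,0,0,0,0],"sz":[0,0,0,0,0,0],"drx":[0,0,0,0,0,0],"dry":[0,0,0,0,0,0],"drz":[0,0,0,0,0,0]}' 0.085 20; python3 shift.py '{"sx":[0,0,0,0,0,0,0,0],"sy":[0,0,0,0,0,0,0,0],"sz":[0,-0.01,-0.03,-0.06,-0.09,-0.12,-0.12,-0.12],"drx":[0,0,0,0,0,0,0,0],"dry":[0,0,0,0,0,0,0,0],"drz":[0,0,0,0,0,0,0,0]}'; python3 -c "
from h import *
go([.4634,-.0872,.16])"
```

```text
clock: 9.28
position: [0.5557, -0.1316, 0.0796]
ee_rot: [-2.25, -2.192, -0.0]
contact_force: [-0.9, -0.8, 0.0]
width: 0.085
grasp_force: 0.0
clock: 9.95
position: [0.5571, -0.1315, 0.2025]
ee_rot: [2.247, 2.19, 0.004]
contact_force: [0.2, 0.3, -1.2]
width: 0.0846
grasp_force: 0.0
t 9.95 pos [ 0.5571 -0.1315  0.2025] tool y yaw -0.0258 tilt z [ 0.005 -0.001 -1.   ] -> tool d [ 0.042 -0.095  0.042]
```

```bash
python3 shift.py '{"sx":[0.014,0.028,0.042,0.042,0.042,0.042,0.042,0.042],"sy":[-0.032,-0.064,-0.095,-0.095,-0.095,-0.095,-0.095,-0.095],"sz":[0,0,0.01,0.03,0.042,0.042,0.042,0.042],"drx":[0,0,0,0,0,0,0,0],"dry":[0,0,0,0,0,0,0,0],"drz":[0,0,0,0,0,0,0,0]}' 0.0 30
python3 - <<'E'
from h import *
go([.4634,-.0872,.062])
t=get_image("top");s=get_image("scene")
a=t["pixels"][160:260,225:325];b=s["pixels"][95:195,185:285]
cv2.imwrite("pics/g3.png",cv2.resize(np.hstack([a,b]),None,fx=4,fy=4,interpolation=cv2.INTER_CUBIC))
E
```

```text
clock: 10.62
position: [0.4621, -0.0871, 0.158]
ee_rot: [-2.25, -2.192, -0.001]
contact_force: [-0.0, -0.2, -0.3]
width: 0.0005
grasp_force: 0.0
t 10.62 pos [ 0.4621 -0.0871  0.158 ] tool y yaw -0.026 tilt z [ 0.     0.001 -1.   ] -> tool d [-0.0001  0.0013  0.096 ]
```

View pics/g3.png

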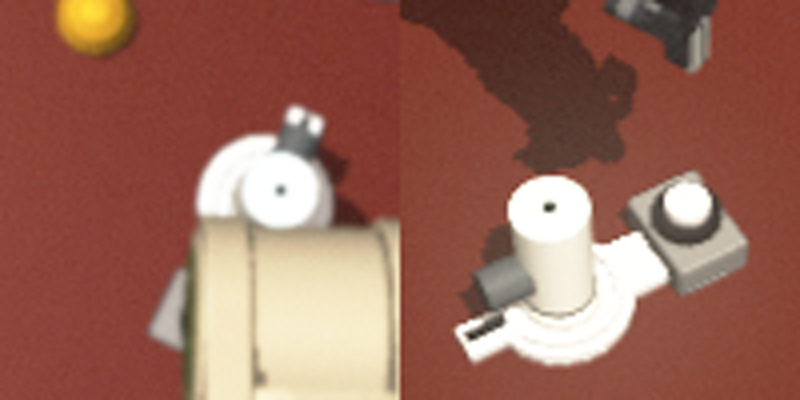

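The camera stands upright inside the rim with the lens over the mark. The dot is at (280,190) in the top half and (549,207) in the scene half. I'll check the numbers and start the press.

```bash
python3 - <<'E'
from h import *
t=get_image("top");s=get_image("scene")
a=(225+280.5/4-.5,160+190.5/4-.5);b=(185+149.5/4-.5,95+207.5/4-.5)
print("dot",*tri((t,*a),(s,*b)),"lens end tri",tri((t,225+295/4-.5,160+136/4-.5),(s,185+88/4-.5,95+287/4-.5)))
E
python3 shift.py '{"sx":[0,0,0,0,0,0,0,0,0],"sy":[0.001,0.001,0.001,0.001,0.001,0.001,0.001,0.001,0.001],"sz":[0.02,0.045,0.07,0.085,0.095,0.099,0.1,0.1,0.1],"drx":[0,0,0,0,0,0,0,0,0],"dry":[0,0,0,0,0,0,0,0,0],"drz":[0,0,0,0,0,0,0,0,0]}'
python3 shift.py '{"sx":[0,0,0,0,0],"sy":[0,0,0,0,0],"sz":[0.001,0.003,0.005,0.006,0.006],"drx":[0,0,0,0,0],"dry":[0,0,0,0,0],"drz":[0,0,0,0,0]}'
```

```text
dot [ 0.55494346 -0.13086008  0.11293692] [np.float64(1.6144492205684866), np.float64(1.6144492205684964)] lens end tri (array([ 0.59919365, -0.15033908,  0.06340696]), [np.float64(0.5346210951303267), np.float64(0.5346210951304764)])
clock: 11.57
position: [0.4637, -0.0873, 0.0587]
ee_rot: [2.249, 2.191, 0.002]
contact_force: [0.4, 0.1, -0.3]
width: -0.0001
grasp_force: 0.0
clock: 11.98
position: [0.4626, -0.0872, 0.0515]
ee_rot: [-2.25, -2.192, 0.0]
contact_force: [-0.6, -0.7, 0.3]
width: -0.0003
grasp_force: 0.0
```

Before pressing I'll do a numeric yaw check of the barrel in both views.

Run:
```python
from h import *
Z=np.array([0,0,1.]);a=np.linspace(0,2*np.pi,60)[:,None]
for n,uv in(("top",(225+280.5/4-.5,160+190.5/4-.5)),("scene",(185+149.5/4-.5,95+207.5/4-.5))):
    im=get_image(n);S=8
    g=cv2.GaussianBlur(cv2.resize(im["pixels"],None,fx=S,fy=S,interpolation=cv2.INTER_CUBIC),(0,0),3).astype(float)
    f0=atz(im,*uv,.112)-Z*.1;res=[]
    def hull(f,yaw,r):
        X=np.array([np.cos(yaw),np.sin(yaw),0]);Y=np.array([-X[1],X[0],0])
        P=np.vstack([f+X*q+Z*.045+r*(np.cos(a)*Y+np.sin(a)*Z) for q in(.032,.054+(r-.015))])
        m=np.zeros(g.shape[:2],np.uint8);cv2.fillConvexPoly(m,cv2.convexHull(np.int32((proj(im,P)+.5)*S)),1);return m
    for yaw in np.arange(-.70,-.22,.03):
        i=hull(f0,yaw,.0135)-0;o=hull(f0,yaw,.0175)-hull(f0,yaw,.0155)*1
        o=(o==1);i=i==1
        # share of barrel-like (grey, not white/red) pixels inside minus outside
        sat=g.max(2)-g.min(2);grey=(sat<35)&(g.mean(2)<170)
        res.append((round(yaw,2),round(grey[i].mean()-grey[o].mean(),3)))
    print(n,res)
```

```text
top [(np.float64(-0.7), np.float64(0.249)), (np.float64(-0.67), np.float64(0.311)), (np.float64(-0.64), np.float64(0.326)), (np.float64(-0.61), np.float64(0.372)), (np.float64(-0.58), np.float64(0.426)), (np.float64(-0.55), np.float64(0.459)), (np.float64(-0.52), np.float64(0.542)), (np.float64(-0.49), np.float64(0.607)), (np.float64(-0.46), np.float64(0.585)), (np.float64(-0.43), np.float64(0.5)), (np.float64(-0.4), np.float64(0.416)), (np.float64(-0.37), np.float64(0.407)), (np.float64(-0.34), np.float64(0.39)), (np.float64(-0.31), np.float64(0.352)), (np.float64(-0.28), np.float64(0.317)), (np.float64(-0.25), np.float64(0.256))]
scene [(np.float64(-0.7), np.float64(0.41)), (np.float64(-0.67), np.float64(0.443)), (np.float64(-0.64), np.float64(0.459)), (np.float64(-0.61), np.float64(0.501)), (np.float64(-0.58), np.float64(0.502)), (np.float64(-0.55), np.float64(0.512)), (np.float64(-0.52), np.float64(0.493)), (np.float64(-0.49), np.float64(0.485)), (np.float64(-0.46), np.float64(0.493)), (np.float64(-0.43), np.float64(0.476)), (np.float64(-0.4), np.float64(0.424)), (np.float64(-0.37), np.float64(0.386)), (np.float64(-0.34), np.float64(0.348)), (np.float64(-0.31), np.float64(0.325)), (np.float64(-0.28), np.float64(0.298)), (np.float64(-0.25), np.float64(0.28))]
```

The top view peaks at -0.48 against -0.465 for the base, within about 1°. Now I press.

```bash
python3 shift.py '{"sx":[0,0,0,0,0],"sy":[0,0,0,0,0],"sz":[0.001,0.002,0.003,0.004,0.004],"drx":[0,0,0,0,0],"dry":[0,0,0,0,0],"drz":[0,0,0,0,0]}'; python3 shift.py '{"sx":[0,0,0,0,0],"sy":[0,0,0,0,0],"sz":[0.001,0.002,0.003,0.003,0.003],"drx":[0,0,0,0,0],"dry":[0,0,0,0,0],"drz":[0,0,0,0,0]}'
```

```text
clock: 12.5
position: [0.4627, -0.0871, 0.0475]
ee_rot: [-2.25, -2.192, 0.0]
contact_force: [-0.7, 0.3, -0.7]
width: -0.0002
grasp_force: 0.0
clock: 12.92
position: [0.4628, -0.0871, 0.0446]
ee_rot: [-2.25, -2.192, -0.0]
contact_force: [-0.2, 0.1, 0.3]
width: -0.0001
grasp_force: 0.0
```

```bash
python3 shift.py '{"sx":[0,0,0,0],"sy":[0,0,0,0],"sz":[0.001,0.002,0.002,0.002],"drx":[0,0,0,0],"dry":[0,0,0,0],"drz":[0,0,0,0]}'; python3 -c "
from h import *
for i in range(4):
  get_image('scene');s=robot.read_state();print(s['position'],s['contact_force'])
save('scene','pics/p1.png',(225,75,300,150),7)"
```

```text
clock: 13.25
position: [0.4627, -0.0872, 0.0426]
ee_rot: [-2.25, -2.192, 0.0]
contact_force: [0.3, 0.1, 0.2]
width: 0.0002
grasp_force: 0.0
[ 0.46280093 -0.08718109  0.04269378] [-0.10081545 -0.15949622  0.14338309]
[ 0.46284102 -0.08712162  0.04272   ] [-0.26724766 -0.13520701  0.44437653]
[ 0.46289632 -0.08713307  0.04273852] [-0.70146758  0.3444682   0.34880521]
[ 0.46285454 -0.08716781  0.04274337] [-0.50782387 -0.6050799  -0.22996376]
```

Run:
```python
from h import *
s=get_image("scene");p=s["pixels"].astype(int)
print("tip proj",proj(s,[[.4628,-.0871,.0427],[.4628,-.0871,.052],[.4628,-.0871,.062],[.4634,-.0872,.052]]).round(1), "col 232..")
for v in range(118,168):
    r=p[v,232:290];print(v,"".join("R" if q[2]-q[0]>40 else " .:-=+*#%@"[min(9,q.sum()//77)] for q in r))
```

```text
tip proj [[256.1 146.4]
 [256.1 144.3]
 [256.1 142. ]
 [255.9 144.5]] col 232..
118 :::R:::::RRRR:::::::::...:.....::::::RRRRRRRRRRRRRRRRRRRRR
119 ::::::::::RR::::::::::...::::::::::::RRRRRRRRRRRRRRRRRRRRR
120 :::::::::::R::-=-::::::.::::::::::::RRRRRRRRRRRRRRRRRRRRRR
121 ::::::::::::::-=-:::::::::::::::::::RRRRRRRRRRRRRRRRRRRRRR
122 :::::::::::::-==-:::::::..::::::::::RRRRRRRRRRRRRRRRRRRRRR
123 :::::::::::::=+=-::::::::::::::::::RRRRRRRRRRRRRRRRRRRRRRR
124 ::::::::::::-=++-::::::::::::::::::RRRRRRRRRRRRRRRRRRRRRRR
125 ::::::::::R:=+++-:::::::::::::::RRRRRRRRRRRRRRRRRRRRRRRRRR
126 ::::::::::::=++=-:::.:::::::::::RRRRRRRRRRRRRRRRRRRRRRRRRR
127 :R::::::::-=+++=-::::.::::::::::RRRRRRRRRRRRRRRRRRRRRRRRRR
128 ::::::::::-=++==--:::.::::::::::RRRRRRRRRRRRRRRRRRRRRRRRRR
129 ::::::::--=+++=---:::.:::::::::RRRRRRRRRRRRRRRRRRRRRRRRRRR
130 ::::::::-=+++==-==-::::::::::::RRRRRRRRRRRRRRRRRRRRRRRRRRR
131 ::::::::-=+++=-:-==-::::::::==RRRRRRRRRRRRRRRRRRRRRRRRRRRR
132 :::::::::==+=--::--:::::::::==RRRRRRRRRRRRRRRRRRRRRRRRRRRR
133 :::::::::-==----::::::::::::==RRRRRRRRRRRRRRRRRRRRRRRRRRRR
134 ::::::::
[... 1429 characters left out ...]
RRRRRRR
157 #@@@@@@@@@@@@@@%=-+*##****##########*++=RRRRRRRRRRRRRRRRRR
158 %%@@@@@@@@@@@@@@%--+*#############*++++=RRRRRRRRRRRRRRRRRR
159 %%%@@@@@@@@@@@@@@%-=+*##########*+++++==RRRRRRRRRRRRRRRRRR
160 %%@%@@@@@@@@@@@@@@*-=**##*####*+++++====RRRRRRRRRRRRRRRRRR
161 %%@@@@@@@@@@@@@@@@@+-+**####*++++==+===RRRRRRRRRRRRRRRRRRR
162 %%@@@@@@@@@@@@@@@@@%=-+*#**++++=+====RRRRRRRRRRRRRRRRRRRRR
163 %%@@@@@@@@@@@@@@@@@@=-=+*+++++===++RRRRRRRRRRRRRRRRRRRRRRR
164 %#@@@@@@@@@@@@@@@@@%+-=+++++=+=++RRRRRRRRRRRRRRRRRRRRRRRRR
165 %#@@@@@@@@@@@@@@@@%*--==+====++RRRRRRRRRRRRRRRRRRRRRRRRRRR
166 %#@@@@@@@@@@@@@@%#RRR-=====+=RRRRRRRRRRRRRRRRRRRRRRRRRRRRR
167 %#@@@@@@@@@@@@%#RRRRRR-==+=RRRRRRRRRRRRRRRRRRRRRRRRRRRRRRR
```

There is still no contact, and the picture shows the tips ending above the button near row 142. I'll keep lowering gently until force appears.

```bash
python3 shift.py '{"sx":[0,0,0,0],"sy":[0,0,0,0],"sz":[0.001,0.002,0.003,0.003],"drx":[0,0,0,0],"dry":[0,0,0,0],"drz":[0,0,0,0]}'; python3 shift.py '{"sx":[0,0,0,0],"sy":[0,0,0,0],"sz":[0.001,0.002,0.003,0.003],"drx":[0,0,0,0],"dry":[0,0,0,0],"drz":[0,0,0,0]}'
```

```text
clock: 13.88
position: [0.4626, -0.0872, 0.0394]
ee_rot: [-2.25, -2.192, 0.0]
contact_force: [1.4, 0.3, -0.5]
width: -0.0001
grasp_force: 0.0
clock: 14.22
position: [0.4627, -0.0871, 0.0365]
ee_rot: [-2.25, -2.192, 0.0]
contact_force: [-0.0, 0.5, -0.5]
width: 0.0001
grasp_force: 0.0
```

```bash
cat > asc.py <<'E'
from h import *
s=get_image("scene");p=s["pixels"].astype(int)
for v in range(134,156):
    r=p[v,238:270];print(v,"".join("R" if q[2]-q[0]>40 else " .:-=+*#%@"[min(9,q.sum()//77)] for q in r))
E
python3 asc.py
```

```text
134 :::-=+=---::::::::::::=+RRRRRRRR
135 ::::-=---::::::::::::-==RRRRRRRR
136 :::::-::::::::::::::-===RRRRRRRR
137 :::::::::::::::::::-=+==RRRRRRRR
138 :::::::::::::::::::-=+==RRRRRRRR
139 :::::::::::::::::::-++==RRRRRRRR
140 :::::::::::::-:::::-++==RRRRRRRR
141 :::::::::::---:::::-=++=RRRRRRRR
142 :::::::::-----++-::-=+#*:RRRRRRR
143 :::::::---=-:=***=-=+%@%=:RRRRRR
144 :::::--===--:+******#@@@#::RRRRR
145 ::::-=====-::%@%*@%*@@@@%::RRRRR
146 ::::-====--::%@@@@@@@@@@%:::RRRR
147 ::::-====--:-*@@@@@@@@@@*::-RRRR
148 ::::--+**=-::+#@@@@@@@@%+::==RRR
149 ::::--=*#+:::-+#%@@@@@%*-::=*+RR
150 ::::---+*+-:::=*#%%%%%#=:::+**=R
151 ::RR:---++-:::--=+***+-::::+##*R
152 RRRRR---=+=-:::::-----::::=**##+
153 RRRRR@@*-=*=:::::::::::::=**###*
154 RR@@@@@%=-+*+-::::::::::-+*#####
155 @@@@@@@@%=-+*+=-::::::-+*####*##
```

```bash
python3 shift.py '{"sx":[0,0,0,0],"sy":[0,0,0,0],"sz":[0.001,0.002,0.002,0.002],"drx":[0,0,0,0],"dry":[0,0,0,0],"drz":[0,0,0,0]}'; python3 shift.py '{"sx":[0,0,0,0],"sy":[0,0,0,0],"sz":[0.001,0.002,0.002,0.002],"drx":[0,0,0,0],"dry":[0,0,0,0],"drz":[0,0,0,0]}';python3 asc.py
```

```text
clock: 14.6
position: [0.4628, -0.0871, 0.0346]
ee_rot: [-2.25, -2.192, -0.0]
contact_force: [0.3, -0.8, -0.4]
width: -0.0002
grasp_force: 0.0
clock: 14.93
position: [0.4628, -0.0871, 0.0326]
ee_rot: [-2.25, -2.192, 0.0]
contact_force: [0.7, 0.9, -0.1]
width: 0.0005
grasp_force: 0.0
134 :::=+++=----=-::::::::++RRRRRRRR
135 :::-=+=---::::::::::::==RRRRRRRR
136 ::::-=--:-:::::::::::-==RRRRRRRR
137 :::::-::::::::::::::-===RRRRRRRR
138 :::::::::::::::::::-=+==RRRRRRRR
139 :::::::::::::::::::-=+==RRRRRRRR
140 :::::::::::::::::::-=+==RRRRRRRR
141 :::::::::::---:::::-=+==RRRRRRRR
142 :::::::::-----:::::-=++=-RRRRRRR
143 :::::::---=-:=++-::-=+##=:RRRRRR
144 :::::--===-::+***+==+%@@#::RRRRR
145 ::::-=====-::@@%****%@@@%::RRRRR
146 ::::-====--:-%@@%@@@@@@@%:::RRRR
147 ::::--===--:-*@@@@@@@@@@*::=RRRR
148 ::::--==+=-::+#@@@@@@@@%+::=RRRR
149 ::::--=+*+-::-+#%@@@@@%*-::=*RRR
150 ::::---+*+-:::=*#%%%%%#=:::+**=R
151 :::::---++-:::--=+***+-::::+#**R
152 RRRRR---=+=-:::::----:::::=**##+
153 RRRRR@@*-=*=:::::::::::::=*#**#*
154 RR@@@@@%--+*+-::::::::::-+*****#
155 @@@@@@@@%==+*+=-::::::-+**###**#
```

```bash
for i in 1 2 3; do python3 shift.py '{"sx":[0,0,0,0],"sy":[0,0,0,0],"sz":[0.001,0.0015,0.0015,0.0015],"drx":[0,0,0,0],"dry":[0,0,0,0],"drz":[0,0,0,0]}' | egrep 'pos|contact'; done; python3 asc.py | sed -n 6,16p
```

```text
position: [0.4628, -0.0871, 0.0312]
contact_force: [0.5, -0.7, -0.6]
position: [0.4628, -0.0871, 0.0297]
contact_force: [-0.3, -0.6, 1.1]
position: [0.4628, -0.0872, 0.0282]
contact_force: [0.1, 0.0, 0.1]
139 ::::::::::::::::::::=+==RRRRRRRR
140 :::::::::::::::::::-=+==RRRRRRRR
141 :::::::::::--::::::-=+==RRRRRRRR
142 :::::::::----::::::-=+==-RRRRRRR
143 :::::::--==-:=-::::-=++*=:RRRRRR
144 :::::-====-::+*+-::-=+#@#::RRRRR
145 ::::-=====-::@%**=-=+%@@%::RRRRR
146 ::::-====-:::%@@%*@%%@@@%::RRRRR
147 ::::--===--:-*@@@@@@@@@@*::-RRRR
148 ::::--===--::+#@@@@@@@@%+::==RRR
149 ::::---=+=:::-+#%@@@@@%*-::=*RRR
```

```bash
for i in 1 2 3; do python3 shift.py '{"sx":[0,0,0,0],"sy":[0,0,0,0],"sz":[0.001,0.0015,0.0015,0.0015],"drx":[0,0,0,0],"dry":[0,0,0,0],"drz":[0,0,0,0]}' | egrep 'pos|contact'; done; python3 asc.py | sed -n 6,19p
```

```text
position: [0.4628, -0.0872, 0.0267]
contact_force: [-0.4, -0.1, -0.9]
position: [0.4628, -0.0872, 0.0252]
contact_force: [0.4, -0.7, -0.4]
position: [0.4629, -0.0872, 0.0238]
contact_force: [-0.6, 0.5, 1.5]
139 :::::--:-::::::::::::===RRRRRRRR
140 ::::::::::::::::::::=+==RRRRRRRR
141 :::::::::::::::::::-=+==RRRRRRRR
142 :R:::::::----::::::-=+==-RRRRRRR
143 :::::::--==-:--::::-=+==-:RRRRRR
144 :::::---==-::+=-:::-=++@#::RRRRR
145 ::::-=====-::+*+=::-=+#@%::RRRRR
146 ::::--===-:::%@%*=-=+%@@%:::RRRR
147 ::::--===-::-%@@@@@@@@@@*::-RRRR
148 ::::---==--::+%@@@@@@@@@+::==RRR
149 ::::---==-:::-*%@@@@@@@*-::=*+RR
150 ::::---=++-:::=*#%@@@%#=:::+**=R
151 :::::---++-:::--=+***+-::::+*#*R
152 R::::---=++-:::::----:::::=****+
```

Contact looks like it is starting, so I'll continue.

```bash
for i in 1 2 3; do python3 shift.py '{"sx":[0,0,0,0],"sy":[0,0,0,0],"sz":[0.001,0.0015,0.0015,0.0015],"drx":[0,0,0,0],"dry":[0,0,0,0],"drz":[0,0,0,0]}' | egrep 'pos|contact'; done; python3 asc.py | sed -n 6,19p
```

```text
position: [0.4629, -0.0871, 0.0223]
contact_force: [0.5, 0.0, 2.8]
position: [0.463, -0.0871, 0.0208]
contact_force: [-0.6, -0.1, 4.1]
position: [0.4629, -0.0871, 0.0193]
contact_force: [-0.6, 0.7, 4.1]
139 :::-===--:::::::::::::-=RRRRRRRR
140 :::::--:--:::::::::::===RRRRRRRR
141 ::::::::::::::::::::=+==RRRRRRRR
142 :::::R:::::::::::::-=+==-RRRRRRR
143 :::::::-----:::::::-=+==-:RRRRRR
144 :::::-=-=---:--::::-=+==-::RRRRR
145 ::::-=====-::+=::::-=++@#::RRRRR
146 ::::-====-:::@%+-::-++#@%::-RRRR
147 ::::--===-:::%@%*=-=+%@@%::-RRRR
148 ::::--===-:::#@@@%@@%@@@#::==RRR
149 ::::---==-:::=%@@@@@@@@%=::=*+RR
150 ::::----++-::-=#@@@@@@%=:::+**=R
151 ::::----++-::::=+*###*=::::+***R
152 :::::---=+=-:::::----:::::=****+
```

```bash
for i in 1 2; do python3 shift.py '{"sx":[0,0,0,0],"sy":[0,0,0,0],"sz":[0.0005,0.001,0.001,0.001],"drx":[0,0,0,0],"dry":[0,0,0,0],"drz":[0,0,0,0]}' | egrep 'pos|contact'; done
```

```text
position: [0.463, -0.0872, 0.0187]
contact_force: [-2.9, 0.8, 11.4]
position: [0.4631, -0.0872, 0.0185]
contact_force: [-7.0, 0.8, 23.3]
```

The button is against its hard stop, fully down at 23 N. I'll rise straight up and check.

```bash
python3 shift.py '{"sx":[0,0,0,0,0,0,0,0,0,0,0,0],"sy":[0,0,0,0,0,0,0,0,0,0,0,0],"sz":[0,-0.005,-0.02,-0.045,-0.075,-0.105,-0.135,-0.16,-0.17,-0.17,-0.17,-0.17],"drx":[0,0,0,0,0,0,0,0,0,0,0,0],"dry":[0,0,0,0,0,0,0,0,0,0,0,0],"drz":[0,0,0,0,0,0,0,0,0,0,0,0]}'; python3 asc.py
python3 - <<'E'
from h import *
# dot of the standing camera in both views: dark centroid on white top
for n,(u,v) in(("top",(294.6,207.1)),("scene",(221.9,146.4))):
    u=int(round(u));v=int(round(v));g=get_image(n)["pixels"][v-4:v+5,u-4:u+5].mean(2);w=np.clip(200-g,0,None);Y,X=np.mgrid[-4:5,-4:5]
    print(n,u+(w*X).sum()/w.sum(),v+(w*Y).sum()/w.sum())
E
```

```text
clock: 19.8
position: [0.4618, -0.0872, 0.1854]
ee_rot: [-2.249, -2.191, 0.002]
contact_force: [-1.1, -0.1, -0.4]
width: -0.0001
grasp_force: 0.0
134 RRRRRRRRRRRRRRRRRRRRRRRRRRRRRRRR
135 RRRRRRRRRRRRRRRRRRRRRRRRRRRRRRRR
136 RRRRRRRRRRRRRRRRRRRRRRRRRRRRRRRR
137 RRRRRRRRRRRRRRRRRRRRRRRRRRRRRRRR
138 RRRRRRRRRRRRRRRRRR***RRRRRRRRRRR
139 RRRRRRRRRRRRRRR+**###*RRRRRRRRRR
140 RRRRRRRRRRRRR+***%%##*+RRRRRRRRR
141 RRRRRRRRRRR+*++*@@@@@@*RRRRRRRRR
142 RRRRRRRRR+*#*=@@@@@@@@@#-RRRRRRR
143 RRRRRRR+*##+-#@@@@@@@@@@=RRRRRRR
144 RRRRR**###+-:@@@@@@@@@@@%:RRRRRR
145 RRRR+#####+-:@@@@@@@@@@@%::RRRRR
146 RRRR+*###+---%@@@@@@@@@@%::-RRRR
147 RRR--+###+-:-#@@@@@@@@@@*::=RRRR
148 RR-:-=*##+-:-+#@@@@@@@@%+::+RRRR
149 RRR:--=*#+-::=+%@@@@@@@*-::=*RRR
150 RRRR---+*+-::-=*#%@@@%#=-:-+#*=R
151 RRRR---=++-:::--=+***+=-::-*##*R
152 RRRRR-=-=++-::-::-----::::=*###+
153 RRRRR@@*-+*=::::-::-:-:::=*#####
154 RR@@@@@%=-+*+-::::::::::-*######
155 @@@@@@@@%==***=-::::::-+*#######
top 294.6559139784946 207.168458781362
scene 221.87205387205387 146.42592592592592
```

The button has sprung back, and the camera's dot hasn't moved in either view. I'm handing in.

```bash
python3 -c "
from workcell import robot, ticket, get_image
print(ticket.hand_in())"
```

```text
the job is handed in; nothing more can be done
None
```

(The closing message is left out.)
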